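Latch the pin box with its eye plate

ROBOT

A 6-joint arm with a two-finger parallel gripper is mounted at the origin on the work surface. World frame = base frame: x ahead of the robot, y to its left, z up, the work surface at z = 0. Lengths are in mm, angles in rad, forces in N, time in s.
With the tool pointing down it reaches from about 275 to 725 mm from the base axis. Payload 5.6 kg.
Tool frame: the origin (TCP) lies at the very end of the fingers, on their centre line; the grasp point (between the pads) lies 19 mm behind it; z points along the fingers, y is the line along which they close (so a half turn about z gives the same grasp; the last joint's range is limited). The gripper opens to 85 mm and grips with 20 to 120 N. Pads are 22 mm wide; open, the fingers measure 114 mm over their backs; the gripper's body (76 mm by 85 mm) begins 54 mm behind the grasp point. The pads swing forward as they close: fully open they stand 13 mm farther back than shut.
Start: joints at [1.481, 0.255, 0.108, 0, -1.424, -0.285], TCP at [201.32, 511.823, 231.283] pointing down, gripper open.
Joint ranges: [-2.95, 2.95], [-1.21, 1.97], [-1.09, 1.5], [-2.87, 1.71], [-2.94, -0.07], [-3.05, 3.05]. Speed limits (rad/s): [2.57, 2.57, 3.14, 3.14, 3.14, 3.14].

INTERFACE

Orientations are given as a rotation vector (axis times angle).
In Python, from plant import bot gives the robot as it stands.
- The arm moves only by the tool servo_tool, never from a script. Its arguments are lists of equal length, an entry for each row: "translation": the shift along the tool's x, y, z in cm, a list of three; "yaw": the turn about the tool's z in rad. A call has 1 to 20 rows; each row is the pose to reach, as a shift and turn from the pose commanded when the call began, along the tool's axes at that moment; what a row does not reach only later rows make up. A row lasts 1/10 s, in which the tool goes at most 50 mm and 8.59 degrees, less where a joint would pass 70% of its speed; a pose out of reach is approached as far as the arm can. A call with a gripper value outside its range is refused whole. "claw" is the opening, from 0 (shut) to 1 (fully open), set as the call begins (left out, the last holds). The fingers move at their own pace and stop on an object; the grip force is fixed at half the most. Time passes only in rows, so rows that repeat a pose let the fingers close. It gives the time, the measured TCP pose, the force, the opening and the grip force at its end, in the units of the state.
- bot.get_obs(): the state, without advancing time (a new reading comes with each control period).
- bot.read_camera(name): name is "scene" or "top"; returns the picture (400x640x3 uint8, red, green, blue); there is no depth.
- bot.camera_params(name): a dict with "fovy" (degrees; the focal length in pixels is half the picture's height over the tangent of half this angle, whatever the lens; pixels are square), "cx", "cy" (the principal point, pixels), "world_to_cam" (4x4, takes a point from world to camera coordinates). Camera axes: x right, y down, z forward; pixel columns grow to the right and rows downward; lengths in mm; the calibration is good to about 2 mm. A picture is of the moment at which its call begins. camera_params takes no time and is no camera call.
- bot.close_job(): hands the job in; it is judged then, once.
Trained networks look in the newest picture that a camera, given by its name, has taken for a name from the list of things; names that differ only in an ending like _2 or _b are one class to them, and where a whole thing is asked for, a point or a joint stands for the part that bears it (a point fixed in the world has none). Each returns a list of dicts, best first, with "conf" (0 to 1); they miss things now and then, are a little off and sometimes report something else, mostly with a low value. They report only what shows in the picture. A call takes as long as a camera call.
- bot.find_in(camera, target): "centre" ([x, y, z] in mm, in world coordinates, good to about 4 mm: the middle of the surface that is visible of it).
- bot.outline_of(camera, target): "pixels" (400x640 bool, what is visible of it).
The state is a dict: "time": time; "qpos": joint angles; "dq": joint speeds; "tau": joint torques, N m; "tool_pos": TCP position; "eef_rot": TCP orientation; "ft_force": force on the tool from outside, world axes, zero at the start; "torque": the same for the moment, N m; "grip_width": opening from 0.0 (shut) to 1.0 (fully open); "gripper_force": force on a finger pad.
Only numpy, scipy, OpenCV 4.12 (cv2) and the standard library are available. Lean on these libraries where they do the work, as an engineer would, in place of code of your own. Each camera call takes 0.05 s, during which the arm holds its last target. There are 200 camera calls.

TASK

Latch the pin box shut: lift the latch plate off the wooden block by its turquoise handle, tilt its oblong eye past the brass head of the stud, level it onto the blue deck and slide it fully home, nose over the flap's tab and handle against the deck's front. The stud's exact place and height are not known, so feel for it and press gently (under 20 N). Keep the flap shut, leave the other things alone, and let go.

Things in the scene. Friction and masses are not known exactly. Their poses are not given: they have to be found in the camera images.
- plate: Latch plate, about 70 g: dark steel, 5 mm thick (z 0 to 5), 34 mm wide, x -39 to 27.5, with a turquoise handle at -x. Origin: centre of its oblong eye on the underside; x to the nose, z up. Through eye: x -17.5 to 17.5, y -9 to 9; nose bar x 17.5 to 27.5; solid behind the eye. Starts flat on the block's top, handle out beyond the block's -x face; centre of mass near x -12.
- plate_grip (a point): Middle of the plate's handle (plate frame x -66, y 0, z 2 mm), to pinch across its 24 mm width; axes as the plate's. Handle block: x -96 to -34, y -12 to 12, z -8 to 12, so it reaches 8 mm lower than the steel; its front face at x -34 is the stop.
- plate_nose (a point): Front edge of the plate's underside (plate frame x 27.5, y 0, z 0 mm), axes as the plate's. To pass the stud's head: plate handle on the pin box's -x side, nose down about 34 deg (31 to 36 works); nose bar down beyond the head's +x tip, far enough that its eye edge is under the head while the bar behind the eye is above it; draw to -x until eye meets stem; level; push to +x.
- pinbox: Pin box, fixed. Origin on the shelf under the stud's mean place; x from the latch's front to the flap, z up. Blue latch block x -34 to 26, y -26 to 26, its top (deck) at z 40 mm; its front face x -34 stops the handle. Clear box behind: x 26 to 132, y -50 to 50, top flush with the deck. Fully home, the plate's axes match these and its origin is at 0, 0, 40 mm.
- stud_foot (a point): Deck point at pin box 0, 0, 40 mm, the stud's mean place. Stud: stem 7 mm diameter, brass bar head 48 mm long in x (-24 to 24 from the stem), 12 wide in y, 11 thick. It is clamped anew each time and not reported: stem up to 5 mm off in x either way, head underside 15 to 31 mm over the deck (top 26 to 42): feel or see it. Rigid. Head longer than eye: a level plate cannot pass.
- flap (a joint): Hinge of the clear flap, rad: 0 shut, growing as it opens upward about its far (+x) edge. Light; shut at the start. Its turquoise tab (20 mm wide) lies flush in the deck at pin box x 12 to 26, under the nose once the plate is home.
- block: Wooden pressing block, loose, 0.45 kg, 75 x 170 x 45 mm (x, y, z); origin centre of underside. The latch plate lies on its top with its nose along the block's +x, so the block stands on either the left or the right of the pin box.
- mug: Matte grey ceramic mug with collar stays, 82 mm diameter, 90 mm tall (stays to 115), handle at +y to 67 mm; origin centre of underside. Leave it.
- iron: Turquoise plastic iron standing flat, about 265 x 105 x 126 mm, nose to its +x; origin centre of underside. Leave it.
- spool: Red thread spool, 38 mm diameter, 50 mm tall; origin centre of underside. Leave it.
- sprayer: Blue bottle, 68 mm diameter, 200 mm tall; origin centre of underside. Leave it.
- tin: Green tin, 72 mm diameter, 55 mm tall; origin centre of underside. Leave it.
- brush: Dark wooden brush back, 160 x 45 x 35 mm; origin centre of underside. Leave it.

How it is judged:
By the outcome, as a careful person would: the job done as asked, in the order asked, and still so for the second after the job is handed in, with the robot touching nothing.
It also fails if it takes over 58 s, if anything falls off the work surface, if the arm or the gripper's body presses on something with over 40 N, if the wrist force passes 120 N, or if a joint passes its speed limit or range.

## Working session

There is one attempt and no reset: what is moved stays moved. The work goes in short steps, Python scripts to look and compute and a tool call to move; the robot and the scene stay as the last step left them, time stands still between calls to the robot, and variables do not carry over. Pictures are saved under pics/ and viewed, at most 10 in all, crops included, and the job is handed in when it is done.

Besides the shell and the picture viewer there is one more tool, called after "Call:" as name([rows], argument=value, ...), one row to a line, values as JSON. servo_tool: Moves the arm, as the interface text tells. Its arguments: {"type":"object","properties":{"translation":{"type":"array","items":{"type":"array","items":{"type":"number"}}},"yaw":{"type":"array","items":{"type":"number"}},"claw":{"type":"number"}},"required":["translation","yaw"]}

```bash
mkdir -p pics; ls; python3 - <<'E'
from plant import bot
import cv2,numpy as np
for n in("scene","top"):
    im=bot.read_camera(n); cv2.imwrite(f"pics/{n}0.png",im[:,:,::-1])
    p=bot.camera_params(n); print(n,p["fovy"],p["cx"],p["cy"],np.round(p["world_to_cam"],3).tolist())
    for t in("plate","plate_grip","pinbox","block","mug","iron","spool","sprayer","tin","brush","stud_foot","flap"):
        r=bot.find_in(n,t)
        print(t,[(np.round(d["centre"]).tolist(),round(d["conf"],2)) for d in r[:2]])
print(bot.get_obs())
E
```

```text
pics
scene 51.162935040950885 335.7085981287557 203.83227003157972 [[0.7, 0.714, -0.004, -400.435], [0.544, -0.538, -0.644, -242.928], [-0.462, 0.449, -0.765, 1610.319], [0.0, 0.0, 0.0, 1.0]]
plate [([478.0, -216.0, 49.0], 0.75)]
plate_grip [([476.0, -214.0, 50.0], 0.75), ([711.0, 189.0, 54.0], 0.34)]
pinbox [([677.0, 13.0, 43.0], 0.92)]
block [([532.0, -262.0, 45.0], 0.66), ([687.0, 20.0, 40.0], 0.63)]
mug [([539.0, 280.0, 67.0], 0.61)]
iron [([556.0, 480.0, 51.0], 0.9)]
spool [([366.0, -443.0, 11.0], 0.7)]
sprayer [([605.0, -486.0, 124.0], 0.75), ([473.0, -219.0, 52.0], 0.2)]
tin [([708.0, 191.0, 52.0], 0.92)]
brush [([736.0, -260.0, 39.0], 0.92)]
stud_foot [([678.0, 9.0, 40.0], 0.64)]
flap [([687.0, 17.0, 38.0], 0.96), ([602.0, -486.0, 124.0], 0.15)]
top 56.082700852059126 321.9983099485834 200.54504004965057 [[0.028, -0.999, -0.021, 25.763], [-0.984, -0.024, -0.175, 551.52], [0.175, 0.026, -0.984, 1074.352], [0.0, 0.0, 0.0, 1.0]]
plate [([472.0, -213.0, 48.0], 0.72)]
plate_grip [([471.0, -211.0, 48.0], 0.79), ([576.0, -461.0, 128.0], 0.3)]
pinbox [([667.0, 22.0, 43.0], 0.8)]
bloc
[... 335 characters left out ...]
([684.0, 22.0, 38.0], 0.87)]
{'time': 1.3, 'qpos': array([ 1.48063858e+00,  2.55109609e-01,  1.08190632e-01,  4.11627148e-07,
       -1.42388786e+00, -2.84585347e-01]), 'dq': array([-0.00036014,  0.00029794,  0.00014517,  0.00036645,  0.00219947,
       -0.00017089]), 'tau': array([-2.52732580e-04, -3.86403859e+01,  2.38074338e+01,  5.36826342e+00,
       -5.26726599e-04, -1.85740566e-05]), 'tool_pos': array([201.30087361, 511.83224732, 231.27442802]), 'eef_rot': array([ 3.08659592e+00, -5.85204711e-01,  2.23918852e-06]), 'ft_force': array([-0.1620127 ,  0.10497129, -0.08756551]), 'torque': array([-0.06948578, -0.06093382, -0.04535036]), 'gripper_force': 0.0, 'grip_width': 0.999211708331463}
```

View pics/scene0.png

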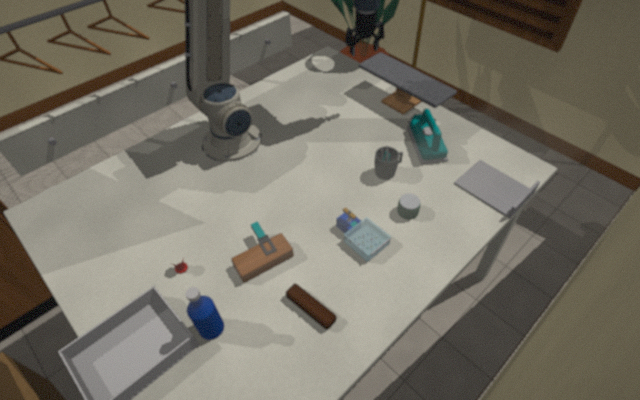

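View pics/top0.png

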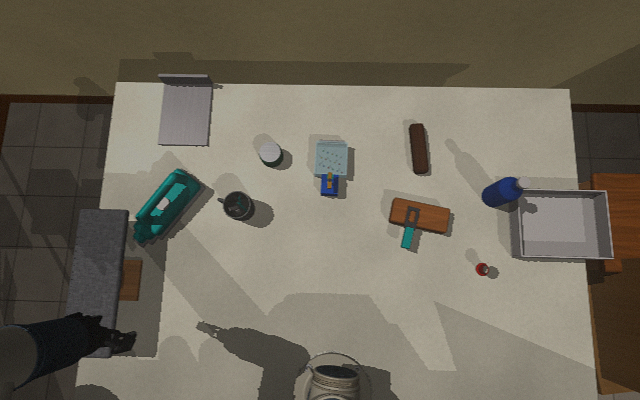

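```bash
cat > h.py <<'E'
import numpy as np,cv2
from scipy.optimize import minimize
from plant import bot
P={n:bot.camera_params(n) for n in("scene","top")}
def proj(n,X):
    p=P[n];W=p["world_to_cam"];f=200/np.tan(np.radians(p["fovy"])/2)
    c=np.asarray(X,float)@W[:3,:3].T+W[:3,3]
    return np.c_[p["cx"]+f*c[:,0]/c[:,2],p["cy"]+f*c[:,1]/c[:,2]]
def box(x0,x1,y0,y1,z0,z1): return np.array([[x,y,z] for x in(x0,x1) for y in(y0,y1) for z in(z0,z1)],float)
def place(b,q,z=0):
    c,s=np.cos(q[2]),np.sin(q[2]);return np.c_[q[0]+c*b[:,0]-s*b[:,1],q[1]+s*b[:,0]+c*b[:,1],b[:,2]+z]
S=8
def sil(n,parts):
    m=np.zeros((400*S,640*S),np.uint8)
    for b in parts:
        h=cv2.convexHull(((proj(n,b)+.5)*S).astype(np.float32)).astype(int);cv2.fillConvexPoly(m,h,1)
    return cv2.resize(m.astype(np.float32),(640,400),interpolation=cv2.INTER_AREA)
def fit(parts,q0,masks,z=0):
    def cost(q):
        return sum(np.abs(sil(n,[place(b,q,z) for b in parts])-m).sum()/m.sum() for n,m in masks.items())
    s=np.array([[0,0,0],[8,0,0],[0,8,0],[0,0,.12]])
    r=minimize(cost,q0,method="Nelder-Mead",options=dict(initial_simplex=np.array(q0)+s,xatol=.05,fatol=1e-4,maxfev=160))
    return r.x,r.fun
HANDLE=[box(-96,-34,-12,12,-8,12)]
PIN=[box(-34,26,-26,26,0,40),box(26,132,-50,50,0,40)]
BLOCK=[box(-37.5,37.5,-85,85,0,45)]
E
python3 - <<'E'
from h import *
for n in P: bot.read_camera(n)
M={}
for t in("plate_grip","plate","pinbox","block","stud_foot"):
    for n in P:
        r=bot.outline_of(n,t)
        if r:
            M[t,n]=r[0]["pixels"].astype(np.float32); ys,xs=np.nonzero(r[0]["pixels"])
            print(t,n,round(r[0]["conf"],2),len(xs),xs.min(),xs.max(),ys.min(),ys.max())
np.savez("m.npz",**{a+"-"+b:v for (a,b),v in M.items()})
for cams in(("scene",),("top",),("scene","top")):
    print(cams,"pin",fit(PIN,[645,20,0.0],{c:M["pinbox",c] for c in cams}))
print(proj("top",[[0,0,0],[645,20,40]]),proj("scene",[[0,0,0],[645,20,40]]))
ims=[]
for n,(x0,y0,w,hh) in dict(scene=(220,200,190,80),top=(300,130,160,130)).items():
    im=cv2.imread(f"pics/{n}0.png")[y0:y0+hh,x0:x0+w]
    k=780//w if n=="scene" else 4
    im=cv2.resize(im,None,fx=4 if n=="scene" else 4,fy=4 if n=="scene" else 4,interpolation=cv2.INTER_CUBIC); cv2.imwrite(f"pics/c_{n}.png",im)
E
```

```text
plate_grip scene 0.8 303 250 275 221 253
plate_grip top 0.65 378 401 418 207 247
plate scene 0.85 386 250 276 221 254
plate top 0.6 394 401 418 206 247
pinbox scene 0.75 1599 336 390 207 261
pinbox top 0.79 1492 313 346 140 195
block scene 0.71 1505 232 293 233 281
block top 0.79 1456 388 450 198 235
stud_foot scene 0.66 1578 336 390 209 260
stud_foot top 0.61 1461 314 346 140 195
('scene',) pin (array([ 6.05543272e+02,  2.42040231e+01, -3.84202047e-02]), np.float64(0.05141885578632355))
('top',) pin (array([ 6.10574075e+02,  2.09319385e+01, -2.49561642e-02]), np.float64(0.05153527110815048))
('scene', 'top') pin (array([ 6.08746508e+02,  2.22535418e+01, -3.26062065e-02]), np.float64(0.13345158100128174))
[[331.00276755 393.30388967]
 [329.55553356 170.85158243]] [[231.82020055 140.80727029]
 [356.85150844 226.95079684]]
```

View pics/c_scene.png

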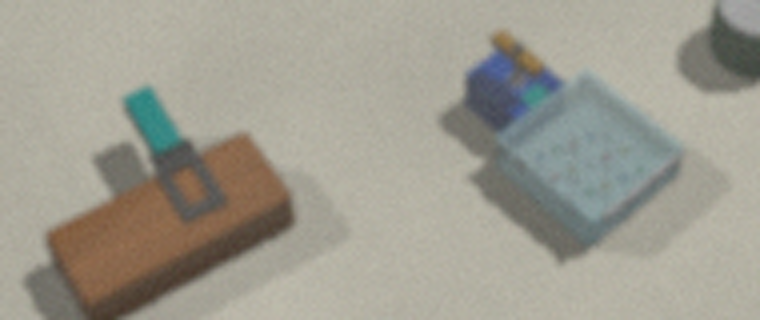

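View pics/c_top.png

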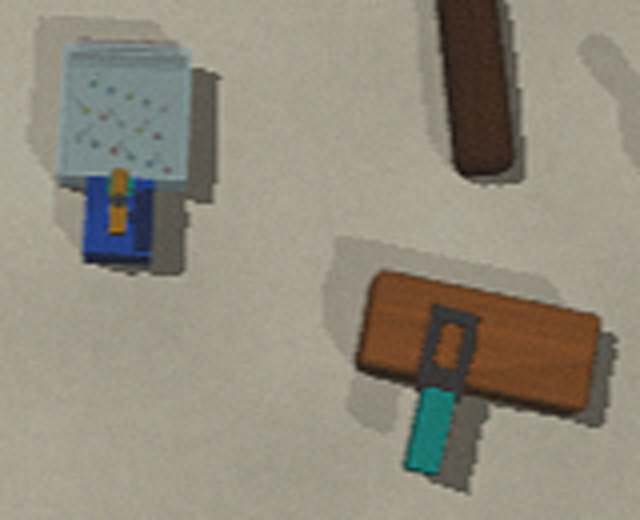

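```bash
python3 - <<'E'
from h import *
d=np.load("m.npz");M={tuple(k.split("-")):d[k] for k in d}
for cams in(("scene",),("top",)):
    print(cams,"block",fit(BLOCK,[525,-262,-.15],{c:M["block",c] for c in cams}))
    # handle by colour
    MM={}
    for c in cams:
        hsv=cv2.cvtColor(cv2.imread(f"pics/{c}0.png"),cv2.COLOR_BGR2HSV)
        k=((hsv[...,0]>75)&(hsv[...,0]<100)&(hsv[...,1]>120))
        b=cv2.dilate(M["plate_grip",c].astype(np.uint8),np.ones((9,9)))>0
        MM[c]=(k&b).astype(np.float32); print(MM[c].sum())
    print("handle",fit(HANDLE,[535,-222,-.15],MM,45),fit(HANDLE,[535,-222,-.15],{c:M["plate_grip",c] for c in cams},45))
    c=cams[0]
    q=[605.5,24.2,-.038] if c=="scene" else [610.6,20.9,-.025]
    hsv=cv2.cvtColor(cv2.imread(f"pics/{c}0.png"),cv2.COLOR_BGR2HSV)
    k=((hsv[...,0]>12)&(hsv[...,0]<30)&(hsv[...,1]>130)&(M["pinbox",c]>0) | ((hsv[...,0]>12)&(hsv[...,0]<28)&(hsv[...,1]>120)&(cv2.dilate(M["pinbox",c],np.ones((9,9)))>0)))
    m=k.astype(np.float32);ys,xs=np.nonzero(k);print("head",c,m.sum(),xs.mean(),ys.mean(),xs.min(),xs.max(),ys.min(),ys.max())
    best=[]
    for h in range(15,32,2):
        for dx in range(-6,7,2):
            best.append((np.abs(sil(c,[place(box(dx-24,dx+24,-6,6,40+h,51+h),q)])-m).sum()/m.sum(),h,dx))
    print(sorted(best)[:5])
E
```

```text
('scene',) block (array([ 5.14765585e+02, -2.49492527e+02, -2.00687516e-01]), np.float64(0.16842815279960632))
88.0
handle (array([ 5.03870367e+02, -2.32775534e+02, -3.96955098e-01]), np.float64(0.9169034361839294)) (array([ 5.21452507e+02, -2.17003915e+02, -1.06589558e-01]), np.float64(0.3685024678707123))
head scene 3.0 350.3333333333333 213.66666666666666 346 353 210 216
[(np.float32(25.0), 17, -2), (np.float32(25.223959), 17, -4), (np.float32(25.229166), 15, 6), (np.float32(25.28125), 17, 2), (np.float32(25.286459), 23, -6)]
('top',) block (array([ 5.16232761e+02, -2.52169650e+02, -1.92822669e-01]), np.float64(0.14611950516700745))
177.0
handle (array([ 5.11946037e+02, -2.18557850e+02, -1.10556405e-01]), np.float64(0.24708686769008636)) (array([ 5.27041534e+02, -2.18333452e+02, -9.59818514e-02]), np.float64(0.5011574029922485))
head top 41.0 329.2926829268293 179.9268292682927 328 331 172 188
[(np.float32(0.77667683), 17, 0), (np.float32(0.7793445), 15, 2), (np.float32(0.78125), 15, 0), (np.float32(0.7862043), 19, 0), (np.float32(0.7938262), 21, 0)]
```

```bash
cat >> h.py <<'E'
PLATE=HANDLE+[box(-39,-17.5,-17,17,0,5),box(-17.5,17.5,9,17,0,5),box(-17.5,17.5,-17,-9,0,5),box(17.5,27.5,-17,17,0,5)]
def stats(c,k,lab):
    ys,xs=np.nonzero(k)
    if len(xs): print(lab,c,len(xs),xs.mean().round(2),ys.mean().round(2),xs.min(),xs.max(),ys.min(),ys.max())
E
python3 - <<'E'
from h import *
d=np.load("m.npz");M={tuple(k.split("-")):d[k] for k in d}
for c in P:
    print(c,[fit(PLATE,[520,-220,-.2],{c:M[t,c]},45) for t in("plate","plate_grip")])
    im=cv2.imread(f"pics/{c}0.png").astype(int);B,G,R=im[...,0],im[...,1],im[...,2]
    b=cv2.dilate(M["plate",c],np.ones((7,7)))>0
    k=(G-R>25)&b; stats(c,k,"handle"); print(fit(HANDLE,[520,-220,-.2],{c:k.astype(np.float32)},45))
    b=cv2.dilate(M["pinbox",c],np.ones((11,11)))>0
    k=(R-B>28)&b; stats(c,k,"head"); m=k.astype(np.float32)
    q=[605.5,24.2,-.038] if c=="scene" else [610.6,20.9,-.025]
    best=[(np.abs(sil(c,[place(box(dx-24,dx+24,-6+dy,6+dy,40+h,51+h),q)])-m).sum()/m.sum(),h,dx,dy) for h in range(13,34,2) for dx in range(-6,7,2) for dy in(-2,0,2)]
    print(sorted(best)[:6])
E
```

```text
scene [(array([ 5.09148227e+02, -2.23198648e+02, -2.25345371e-01]), np.float64(0.1659245491027832)), (array([ 5.08201368e+02, -2.22141625e+02, -2.19978216e-01]), np.float64(0.24448226392269135))]
handle scene 132 257.74 229.67 251 265 222 238
(array([ 5.02120474e+02, -2.24825377e+02, -2.93792259e-01]), np.float64(0.34789299964904785))
head scene 53 348.91 212.08 343 355 207 217
[(np.float32(0.504717), 25, -2, 2), (np.float32(0.5229953), 29, 0, 0), (np.float32(0.5371462), 25, 0, 2), (np.float32(0.5377358), 25, -4, 2), (np.float32(0.5377358), 33, 2, -2), (np.float32(0.5415684), 29, 2, 0)]
top [(array([ 5.11452800e+02, -2.24890476e+02, -2.25520582e-01]), np.float64(0.12690354883670807)), (array([ 5.11687192e+02, -2.25137080e+02, -2.32164854e-01]), np.float64(0.1707589328289032))]
handle top 187 407.14 237.34 401 413 227 248
(array([ 5.11651742e+02, -2.18491073e+02, -1.05944541e-01]), np.float64(0.21507352590560913))
head top 52 329.08 179.08 321 331 157 187
[(np.float32(0.46664664), 13, 2, 0), (np.float32(0.47265625), 15, 2, 0), (np.float32(0.48046875), 17, 2, 0), (np.float32(0.49459136), 19, 2, 0), (np.float32(0.49609375), 13, 4, 0), (np.float32(0.50030047), 23, 0, 0)]
```

```bash
cat >> h.py <<'E'
from scipy.spatial.transform import Rotation as Ro
def pose():
    o=bot.get_obs();R=Ro.from_rotvec(o["eef_rot"]).as_matrix();return o,o["tool_pos"],R,np.arctan2(R[1,0],R[0,0])
def to(x,y,z,a):
    o,p,R,a0=pose();d=R.T@(np.array([x,y,z])-p)/10
    print("t",round(o["time"],2),"p",p.round(1),"a",a0.round(4),"F",o["ft_force"].round(1),"-> d",d.round(2),"yaw",round(a0-a,3))
E
python3 -c "
from h import *
to(609,22,150,-.03)"
```

```text
t 1.9 p [201.3 511.8 231.3] a -0.3748 F [-0.4 -0.5  0.2] -> d [55.87 30.65  8.13] yaw -0.345
```

Call:
servo_tool([
  [55.9, 30.65, 8.1],
  [55.9, 30.65, 8.1],
  [55.9, 30.65, 8.1],
  [55.9, 30.65, 8.1],
  [55.9, 30.65, 8.1],
  [55.9, 30.65, 8.1],
  [55.9, 30.65, 8.1],
  [55.9, 30.65, 8.1],
  [55.9, 30.65, 8.1],
  [55.9, 30.65, 8.1],
  [55.9, 30.65, 8.1],
  [55.9, 30.65, 8.1],
  [55.9, 30.65, 8.1],
  [55.9, 30.65, 8.1],
  [55.9, 30.65, 8.1],
  [55.9, 30.65, 8.1],
  [55.9, 30.65, 8.1],
], yaw=[-0.345, -0.345, -0.345, -0.345, -0.345, -0.345, -0.345, -0.345, -0.345, -0.345, -0.345, -0.345, -0.345, -0.345, -0.345, -0.345, -0.345], claw=0)

```text
time: 3.6
tool_pos: [609.0, 23.0, 150.9]
eef_rot: [-3.141, 0.044, -0.001]
ft_force: [-1.5, 0.0, -0.2]
grip_width: -0.0
gripper_force: 0.0
```

Call:
servo_tool([
  [0, 0, 3],
  [0, 0, 5],
  [0, 0, 6],
  [0, 0, 6.5],
  [0, 0, 6.5],
  [0, 0, 6.5],
], yaw=[0, 0, 0, 0, 0, 0])

```text
time: 4.2
tool_pos: [610.0, 22.2, 86.5]
eef_rot: [-3.141, 0.046, -0.003]
ft_force: [-0.2, 0.1, 0.6]
grip_width: 0.004
gripper_force: 0.0
```

Call:
servo_tool([
  [0, 0, 0.1],
  [0, 0, 0.2],
  [0, 0, 0.25],
  [0, 0, 0.25],
], yaw=[0, 0, 0, 0])

```text
time: 4.6
tool_pos: [609.3, 21.9, 82.8]
eef_rot: [-3.141, 0.047, -0.0]
ft_force: [0.6, 0.3, 0.1]
grip_width: 0.001
gripper_force: 0.0
```

Call:
servo_tool([
  [0, 0, 0.1],
  [0, 0, 0.2],
  [0, 0, 0.2],
], yaw=[0, 0, 0])

```text
time: 4.9
tool_pos: [609.2, 21.9, 80.5]
eef_rot: [3.141, -0.047, -0.001]
ft_force: [0.6, 0.6, 0.5]
grip_width: 0.005
gripper_force: 0.0
```

Call:
servo_tool([
  [0, 0, 0.1],
  [0, 0, 0.15],
  [0, 0, 0.15],
], yaw=[0, 0, 0])

```text
time: 5.2
tool_pos: [609.2, 21.9, 79.1]
eef_rot: [3.141, -0.047, -0.0]
ft_force: [0.0, 0.2, 1.1]
grip_width: -0.0
gripper_force: 0.0
```

Call:
servo_tool([
  [0, 0, 0.1],
  [0, 0, 0.15],
  [0, 0, 0.15],
], yaw=[0, 0, 0])

```text
time: 5.5
tool_pos: [609.5, 21.9, 78.6]
eef_rot: [3.141, -0.046, 0.001]
ft_force: [-2.3, 0.6, 4.9]
grip_width: -0.005
gripper_force: 2.4
```

Call:
servo_tool([
  [0, 0, 0.1],
  [0, 0, 0.15],
  [0, 0, 0.15],
], yaw=[0, 0, 0])

```text
time: 5.8
tool_pos: [609.7, 21.9, 78.5]
eef_rot: [3.141, -0.046, 0.003]
ft_force: [-5.5, 0.5, 12.5]
grip_width: -0.002
gripper_force: 6.1
```

Call:
servo_tool([
  [0, 0, -1.2],
  [0, 0, -1.2],
  [-5, 0, -1.2],
  [-5, 0, 0.4],
  [-5, 0, 0.4],
  [-4.4, 0, 0.4],
  [-4.2, 0, 0.4],
  [-4.2, 0, 0.4],
], yaw=[0, 0, 0, 0, 0, 0, 0, 0])

```text
time: 6.6
tool_pos: [568.9, 23.3, 72.7]
eef_rot: [-3.141, 0.047, -0.002]
ft_force: [0.5, -0.4, -0.2]
grip_width: 0.001
gripper_force: 0.0
```

Call:
servo_tool([
  [0.1, 0, 0],
  [0.2, 0, 0],
  [0.2, 0, 0],
], yaw=[0, 0, 0])

```text
time: 6.9
tool_pos: [569.5, 23.1, 72.3]
eef_rot: [-3.141, 0.047, -0.0]
ft_force: [0.2, -0.4, -0.2]
grip_width: 0.003
gripper_force: 0.0
```

Call:
servo_tool([
  [0.1, 0, 0],
  [0.2, 0, 0],
  [0.2, 0, 0],
], yaw=[0, 0, 0])

```text
time: 7.2
tool_pos: [571.4, 23.1, 72.3]
eef_rot: [3.141, -0.047, 0.0]
ft_force: [0.0, -0.4, -0.2]
grip_width: 0.005
gripper_force: 0.0
```

Call:
servo_tool([
  [0.1, 0, 0],
  [0.2, 0, 0],
  [0.2, 0, 0],
], yaw=[0, 0, 0])

```text
time: 7.5
tool_pos: [572.6, 23.0, 72.2]
eef_rot: [3.141, -0.047, -0.003]
ft_force: [-4.1, 1.1, 3.2]
grip_width: 0.002
gripper_force: 1.9
```

Call:
servo_tool([
  [0.1, 0, 0],
  [0.15, 0, 0],
  [0.15, 0, 0],
], yaw=[0, 0, 0])

```text
time: 7.8
tool_pos: [572.8, 22.9, 72.2]
eef_rot: [3.141, -0.047, -0.006]
ft_force: [-9.0, 1.4, 6.6]
grip_width: -0.002
gripper_force: 4.3
```

Call:
servo_tool([
  [-0.6, 0, 0],
  [-0.6, 0, -2.2],
  [3, 0, -2.2],
  [7, 0, -2.2],
  [8.2, 0, -2],
  [8.2, 0, 0],
  [8.2, 0, 0],
  [7.5, 0, 0],
  [7.2, 0, 0],
  [7.2, 0, 0],
], yaw=[0, 0, 0, 0, 0, 0, 0, 0, 0, 0])

```text
time: 8.8
tool_pos: [646.7, 21.0, 73.8]
eef_rot: [-3.141, 0.046, -0.003]
ft_force: [-0.1, -0.6, 0.4]
grip_width: 0.002
gripper_force: 0.0
```

Call:
servo_tool([
  [-0.1, 0, 0],
  [-0.2, 0, 0],
  [-0.2, 0, 0],
], yaw=[0, 0, 0])

```text
time: 9.1
tool_pos: [644.8, 21.0, 72.6]
eef_rot: [-3.141, 0.047, -0.001]
ft_force: [-0.3, 0.5, -0.7]
grip_width: -0.003
gripper_force: 0.0
```

Call:
servo_tool([
  [-0.1, 0, 0],
  [-0.2, 0, 0],
  [-0.2, 0, 0],
], yaw=[0, 0, 0])

```text
time: 9.4
tool_pos: [642.7, 21.0, 72.3]
eef_rot: [3.141, -0.047, -0.0]
ft_force: [0.3, 0.1, -0.0]
grip_width: -0.004
gripper_force: 0.0
```

Call:
servo_tool([
  [-0.1, 0, 0],
  [-0.2, 0, 0],
  [-0.2, 0, 0],
], yaw=[0, 0, 0])

```text
time: 9.7
tool_pos: [642.0, 21.0, 72.6]
eef_rot: [-3.141, 0.047, -0.004]
ft_force: [4.4, -1.1, -1.8]
grip_width: -0.002
gripper_force: 2.6
```

Call:
servo_tool([
  [0.4, 0, 0],
  [0.4, 0, -2.2],
  [-3.3, 2.8, -2.2],
  [-3.3, 2.8, -2.2],
  [-3.3, 2.8, 0],
  [-3.3, 2.8, 0],
  [-3.3, 2.4, 0],
  [-3.3, 2.3, 0],
  [-3.3, 2.3, 0],
], yaw=[0, 0, 0, 0, 0, 0, 0, 0, 0])

```text
time: 10.6
tool_pos: [607.7, -0.5, 73.0]
eef_rot: [-3.141, 0.046, -0.002]
ft_force: [-0.5, 1.0, 0.2]
grip_width: 0.001
gripper_force: 0.0
```

Call:
servo_tool([
  [0, -0.1, 0],
  [0, -0.2, 0],
  [0, -0.2, 0],
], yaw=[0, 0, 0])

```text
time: 10.9
tool_pos: [607.3, 1.2, 72.5]
eef_rot: [-3.141, 0.047, -0.0]
ft_force: [-0.4, 0.1, -0.6]
grip_width: 0.003
gripper_force: 0.0
```

Call:
servo_tool([
  [0, -0.1, 0],
  [0, -0.2, 0],
  [0, -0.2, 0],
], yaw=[0, 0, 0])

```text
time: 11.2
tool_pos: [607.3, 3.1, 72.3]
eef_rot: [-3.141, 0.047, -0.0]
ft_force: [-0.2, 0.6, 0.3]
grip_width: -0.0
gripper_force: 0.0
```

Call:
servo_tool([
  [0, -0.1, 0],
  [0, -0.15, 0],
  [0, -0.15, 0],
], yaw=[0, 0, 0])

```text
time: 11.5
tool_pos: [607.3, 4.6, 72.2]
eef_rot: [-3.141, 0.047, 0.0]
ft_force: [-0.3, 0.2, -0.3]
grip_width: 0.001
gripper_force: 0.0
```

Call:
servo_tool([
  [0, -0.1, 0],
  [0, -0.2, 0],
  [0, -0.2, 0],
], yaw=[0, 0, 0])

```text
time: 11.8
tool_pos: [607.3, 6.6, 72.3]
eef_rot: [-3.141, 0.047, 0.0]
ft_force: [-0.6, -0.3, 0.4]
grip_width: 0.002
gripper_force: 0.0
```

Call:
servo_tool([
  [0, -0.1, 0],
  [0, -0.15, 0],
  [0, -0.15, 0],
], yaw=[0, 0, 0])

```text
time: 12.1
tool_pos: [607.4, 8.1, 72.3]
eef_rot: [3.141, -0.047, -0.0]
ft_force: [-0.1, -0.2, -0.6]
grip_width: -0.002
gripper_force: 0.0
```

Call:
servo_tool([
  [0, -0.1, 0],
  [0, -0.2, 0],
  [0, -0.2, 0],
], yaw=[0, 0, 0])

```text
time: 12.4
tool_pos: [607.4, 9.5, 72.3]
eef_rot: [3.14, -0.047, -0.0]
ft_force: [0.3, -2.6, -0.9]
grip_width: 0.001
gripper_force: 1.3
```

Call:
servo_tool([
  [0, -0.1, 0],
  [0, -0.15, 0],
  [0, -0.15, 0],
], yaw=[0, 0, 0])

```text
time: 12.7
tool_pos: [607.4, 9.8, 72.3]
eef_rot: [3.139, -0.047, -0.001]
ft_force: [0.1, -7.3, -0.7]
grip_width: 0.0
gripper_force: 3.5
```

Call:
servo_tool([
  [0, 0.4, 0],
  [0, 0.4, -2],
  [0, -3.1, -2],
  [0, -3.1, -1],
  [0, -3.1, 0],
  [0, -2.8, 0],
  [0, -2.6, 0],
  [0, -2.6, 0],
], yaw=[0, 0, 0, 0, 0, 0, 0, 0])

```text
time: 13.5
tool_pos: [607.6, 38.9, 71.3]
eef_rot: [-3.137, 0.049, 0.002]
ft_force: [-2.1, 7.9, -1.7]
grip_width: -0.001
gripper_force: 3.2
```

Call:
servo_tool([
  [0, 0.1, 0],
  [0, 0.2, 0],
  [0, 0.2, 0],
], yaw=[0, 0, 0])

```text
time: 13.8
tool_pos: [607.7, 38.4, 71.4]
eef_rot: [-3.135, 0.048, 0.001]
ft_force: [-1.4, 13.0, -1.7]
grip_width: 0.003
gripper_force: 5.3
```

```bash
python3 -c "
from h import *
to(463.7,-213.3,110,-.225)"
```

```text
t 13.8 p [607.7  38.4  71.4] a -0.0309 F [-1.4 13.  -1.7] -> d [-13.62  25.58  -4.  ] yaw 0.194
```

Call:
servo_tool([
  [0, -0.8, 0],
  [0, -0.8, -4],
  [-2, 1, -6],
  [-13.6, 25.3, -5],
  [-13.6, 25.3, -4],
  [-13.6, 25.3, -4],
  [-13.6, 25.3, -4],
  [-13.6, 25.3, -4],
  [-13.6, 25.3, -4],
  [-13.6, 25.3, -4],
  [-13.6, 25.3, -4],
  [-13.6, 25.3, -4],
], yaw=[0, 0, 0, 0.194, 0.194, 0.194, 0.194, 0.194, 0.194, 0.194, 0.194, 0.194], claw=0.6)

```text
time: 15.0
tool_pos: [465.2, -213.0, 112.5]
eef_rot: [-3.122, 0.35, -0.001]
ft_force: [0.9, 0.4, -0.8]
grip_width: 0.594
gripper_force: 0.0
```

```bash
python3 - <<'E'
from h import *
to(463.7,-213.3,27,-.225)
im=bot.read_camera("top");cv2.imwrite("pics/t2.png",cv2.resize(im[180:280,360:480,::-1],None,fx=5,fy=5,interpolation=cv2.INTER_CUBIC))
E
```

```text
t 15.0 p [ 465.2 -213.   112.5] a -0.2234 F [ 0.9  0.4 -0.8] -> d [-0.14  0.06  8.55] yaw 0.002
```

View pics/t2.png

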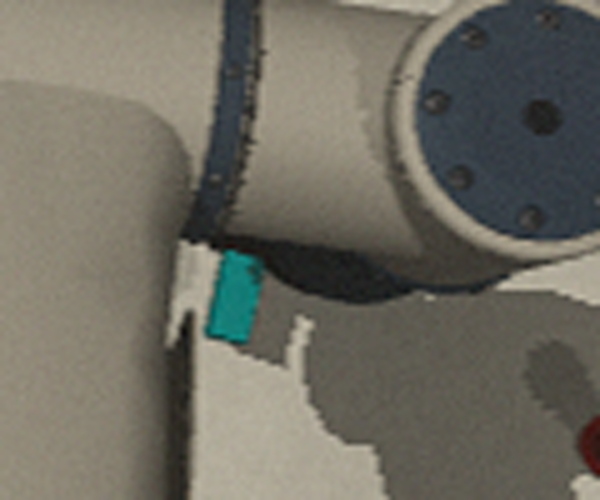

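Call:
servo_tool([
  [0, 0, 4],
  [0, 0, 7],
  [0, 0, 8],
  [0, 0, 8.3],
  [0, 0, 8.3],
  [0, 0, 8.3],
], yaw=[0, 0, 0, 0, 0, 0])

```text
time: 15.65
tool_pos: [466.1, -213.5, 30.8]
eef_rot: [3.122, -0.35, 0.004]
ft_force: [0.6, -0.2, 0.4]
grip_width: 0.601
gripper_force: 0.0
```

Call:
servo_tool([
  [0, 0, 0],
  [0, 0, 0],
  [0, 0, 0],
  [0, 0, 0],
  [0, 0, 0],
  [0, 0, 0],
], yaw=[0, 0, 0, 0, 0, 0], claw=0.1)

```text
time: 16.25
tool_pos: [465.3, -213.5, 29.6]
eef_rot: [3.122, -0.35, 0.002]
ft_force: [1.1, -0.7, 1.9]
grip_width: 0.331
gripper_force: 58.8
```

Call:
servo_tool([
  [0, 0, -1],
  [0, 0, -3],
  [0, 0, -6],
  [0, 0, -9],
  [0, 0, -9],
  [0, 0, -9],
], yaw=[0, 0, 0, 0, 0, 0])

```text
time: 16.85
tool_pos: [464.5, -213.1, 119.6]
eef_rot: [-3.121, 0.351, -0.001]
ft_force: [0.1, 0.0, -1.3]
grip_width: 0.333
gripper_force: 59.5
```

```bash
python3 - <<'E'
from h import *
o,p,R,a=pose();print(p.round(1),a.round(3),o["ft_force"].round(2),o["torque"].round(3),o["grip_width"],o["gripper_force"])
im=bot.read_camera("scene");cv2.imwrite("pics/s3.png",cv2.resize(im[170:290,200:330,::-1],None,fx=5,fy=5,interpolation=cv2.INTER_CUBIC)[:600])
E
```

```text
[ 464.5 -213.1  119.6] -0.224 [ 0.11  0.01 -1.33] [-0.019  0.09  -0.035] 0.332631391394238 59.50848653912544
```

View pics/s3.png

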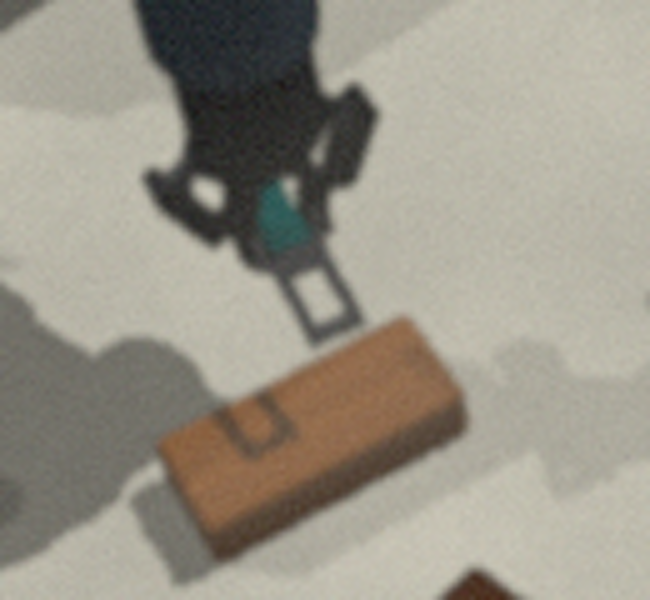

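```bash
python3 - <<'E'
from h import *
to(495.5,-351,118,-1.768)
E
```

```text
t 16.9 p [ 463.9 -212.9  118.6] a -0.2242 F [ 0.2 -0.5 -0.9] -> d [ 6.15 12.76  0.04] yaw 1.544
```

Call:
servo_tool([
  [6.15, 12.8, 0],
  [6.15, 12.8, 0],
  [6.15, 12.8, 0],
  [6.15, 12.8, 0],
  [6.15, 12.8, 0],
  [6.15, 12.8, 0],
  [6.15, 12.8, 0],
  [6.15, 12.8, 0],
  [6.15, 12.8, 0],
  [6.15, 12.8, 0],
  [6.15, 12.8, 0],
  [6.15, 12.8, 0],
  [6.15, 12.8, 0],
  [6.15, 12.8, 0],
], yaw=[1.544, 1.544, 1.544, 1.544, 1.544, 1.544, 1.544, 1.544, 1.544, 1.544, 1.544, 1.544, 1.544, 1.544])

```text
time: 18.3
tool_pos: [496.0, -351.6, 118.6]
eef_rot: [1.993, -2.428, -0.002]
ft_force: [-0.1, 0.5, -1.0]
grip_width: 0.331
gripper_force: 59.5
```

```bash
python3 - <<'E'
from h import *
to(495.5,-351,39,-1.768)
for n in P:
    bot.read_camera(n);r=bot.outline_of(n,"block")
    if r:
        m=r[0]["pixels"].astype(np.float32); stats(n,m>0,"block %.2f"%r[0]["conf"]); print(fit(BLOCK,[515,-251,-.2],{n:m}))
im=bot.read_camera("scene");cv2.imwrite("pics/s4.png",cv2.resize(im[190:310,160:320,::-1],None,fx=5,fy=5,interpolation=cv2.INTER_CUBIC))
E
```

```text
t 18.3 p [ 496.  -351.6  118.6] a -1.7668 F [-0.1  0.5 -1. ] -> d [-0.05  0.05  7.96] yaw 0.001
block 0.89 scene 1611 261.99 257.14 232 292 234 281
(array([ 5.14340371e+02, -2.50870811e+02, -1.98123035e-01]), np.float64(0.09392458200454712))
block 0.80 top 433 397.91 210.44 389 408 198 225
(array([ 5.16021605e+02, -2.38743827e+02, -2.40787037e-01]), np.float64(2.748845338821411))
```

View pics/s4.png

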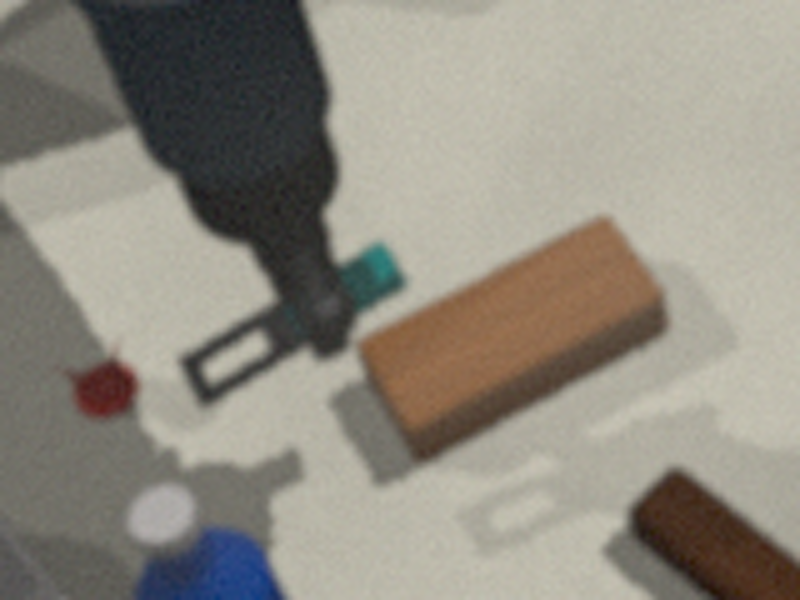

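Call:
servo_tool([
  [0, 0, 4],
  [0, 0, 7],
  [0, 0, 7.8],
  [0, 0, 7.9],
  [0, 0, 7.9],
  [0, 0, 7.9],
], yaw=[0, 0, 0, 0, 0, 0])

```text
time: 19.15
tool_pos: [497.5, -352.5, 42.3]
eef_rot: [-1.992, 2.428, -0.005]
ft_force: [0.5, -0.0, 0.2]
grip_width: 0.328
gripper_force: 59.6
```

Call:
servo_tool([
  [0, 0, 0.1],
  [0, 0, 0.2],
  [0, 0, 0.2],
], yaw=[0, 0, 0])

```text
time: 19.45
tool_pos: [496.4, -351.8, 38.5]
eef_rot: [-1.992, 2.429, -0.001]
ft_force: [0.4, -0.3, 0.2]
grip_width: 0.333
gripper_force: 59.6
```

Call:
servo_tool([
  [0, 0, 0],
  [0, 0, 0],
  [0, 0, 0],
  [0, 0, 0],
  [0, 0, 0],
], yaw=[0, 0, 0, 0, 0], claw=0.4)

```text
time: 19.95
tool_pos: [496.4, -351.9, 38.4]
eef_rot: [-1.992, 2.429, -0.001]
ft_force: [-0.4, -1.0, 0.3]
grip_width: 0.402
gripper_force: 0.1
```

```bash
python3 - <<'E'
from h import *
o=bot.get_obs();print(o["grip_width"],o["gripper_force"],o["ft_force"])
im=bot.read_camera("scene");cv2.imwrite("pics/s5.png",cv2.resize(im[190:310,160:320,::-1],None,fx=5,fy=5,interpolation=cv2.INTER_CUBIC))
E
```

```text
0.4016164328763959 0.10007575387135148 [-0.40493239 -0.96664463  0.30695305]
```

View pics/s5.png

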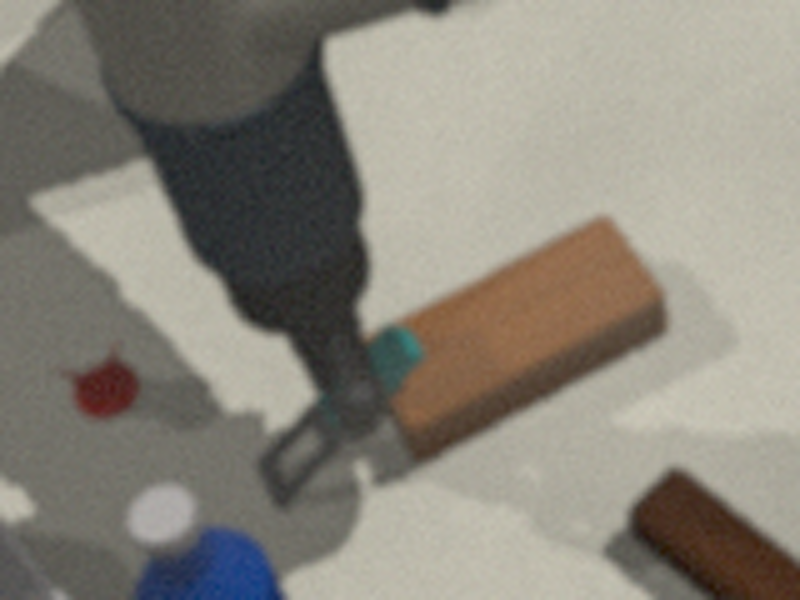

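Call:
servo_tool([
  [0.1, 0, 0.3],
  [0.2, 0, 0.7],
  [0.2, 0, 1.1],
  [0.2, 0, 1.1],
  [0.2, 0, 1.1],
], yaw=[0, 0, 0, 0, 0])

```text
time: 20.5
tool_pos: [495.6, -353.7, 27.0]
eef_rot: [1.992, -2.429, -0.001]
ft_force: [0.3, -0.1, -1.2]
grip_width: 0.403
gripper_force: 0.1
```

Call:
servo_tool([
  [0, 0, 0],
  [0, 0, 0],
  [0, 0, 0],
  [0, 0, 0],
  [0, 0, 0],
], yaw=[0, 0, 0, 0, 0], claw=0.1)

```text
time: 21.0
tool_pos: [495.8, -353.7, 27.3]
eef_rot: [1.992, -2.429, -0.0]
ft_force: [-0.3, 0.6, 1.1]
grip_width: 0.363
gripper_force: 59.3
```

Call:
servo_tool([
  [0, 0, 0],
  [0, 0, 0],
  [0, 0, 0],
  [0, 0, -1],
  [0, 0, -2.1],
  [0, 0, -2.1],
  [-1, 0, -2.1],
  [-2.8, 0, -2.1],
  [-2.8, 0, -2.1],
  [-2.8, 0, -2.1],
], yaw=[0, 0, 0, 0, 0, 0, 0, 0, 0, 0], claw=0.6)

```text
time: 22.0
tool_pos: [501.4, -325.6, 48.2]
eef_rot: [1.993, -2.428, -0.001]
ft_force: [-0.7, -0.2, -0.0]
grip_width: 0.599
gripper_force: 0.0
```

```bash
python3 - <<'E'
from h import *
o,p,R,a=pose();print(p.round(1),a.round(3),o["grip_width"],o["gripper_force"],o["ft_force"].round(1))
im=bot.read_camera("scene");cv2.imwrite("pics/s6.png",cv2.resize(im[200:300,190:310,::-1],None,fx=6,fy=6,interpolation=cv2.INTER_CUBIC))
E
```

```text
[ 501.4 -325.6   48.2] -1.767 0.5994702140739885 0.0 [-0.7 -0.2 -0. ]
```

View pics/s6.png

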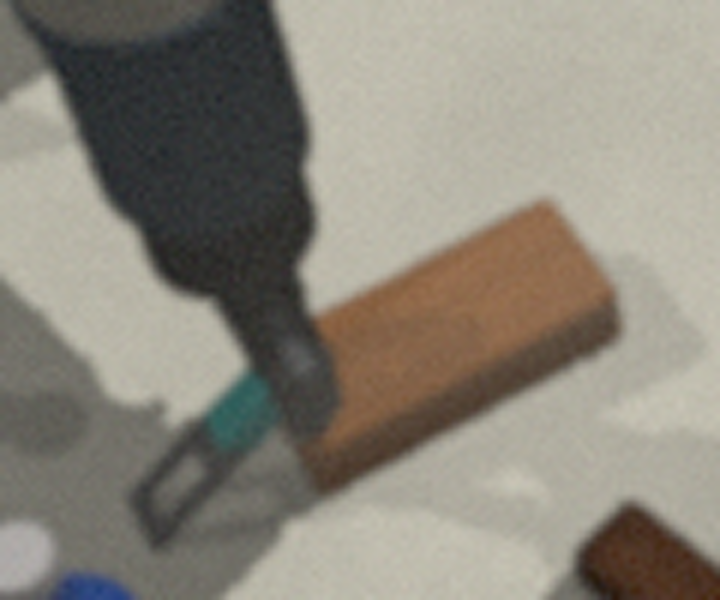

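Call:
servo_tool([
  [0, 0, 0],
  [0, 0, 0],
  [0, 0, 0],
  [0, 0, 0],
  [0, 0, 0],
  [0, 0, 0],
], yaw=[0, 0, 0, 0, 0, 0], claw=0.1)

```text
time: 22.65
tool_pos: [501.3, -326.5, 48.3]
eef_rot: [1.992, -2.429, 0.0]
ft_force: [-0.8, -0.8, -0.2]
grip_width: 0.27
gripper_force: 61.4
```

Call:
servo_tool([
  [0, 0, -2],
  [0, 0, -5],
  [0, 0, -10],
  [0, 0, -11],
  [0, 0, -11],
], yaw=[0, 0, 0, 0, 0])

```text
time: 23.15
tool_pos: [502.7, -326.7, 160.9]
eef_rot: [-1.99, 2.427, -0.007]
ft_force: [0.4, -0.4, -0.6]
grip_width: 0.267
gripper_force: 61.4
```

```bash
python3 - <<'E'
from h import *
to(480,28,150,-.03)
E
```

```text
t 23.15 p [ 502.7 -326.7  160.9] a -1.7677 F [ 0.4 -0.4 -0.6] -> d [-34.34   9.17   1.02] yaw -1.738
```

Call:
servo_tool([
  [-34.4, 9.1, 0.8],
  [-34.4, 9.1, 0.8],
  [-34.4, 9.1, 0.8],
  [-34.4, 9.1, 0.8],
  [-34.4, 9.1, 0.8],
  [-34.4, 9.1, 0.8],
  [-34.4, 9.1, 0.8],
  [-34.4, 9.1, 0.8],
  [-34.4, 9.1, 0.8],
  [-34.4, 9.1, 0.8],
  [-34.4, 9.1, 0.8],
  [-34.4, 9.1, 0.8],
  [-34.4, 9.1, 0.8],
  [-34.4, 9.1, 0.8],
  [-34.4, 9.1, 0.8],
], yaw=[-1.738, -1.738, -1.738, -1.738, -1.738, -1.738, -1.738, -1.738, -1.738, -1.738, -1.738, -1.738, -1.738, -1.738, -1.738])

```text
time: 24.65
tool_pos: [479.1, 28.8, 149.7]
eef_rot: [3.141, -0.05, -0.002]
ft_force: [1.0, -0.7, -0.8]
grip_width: 0.272
gripper_force: 61.3
```

```bash
python3 - <<'E'
from h import *
o,p,R,a=pose();print(p.round(1),a.round(3))
to(484,27.9,119,-.03)
ims=[]
for n in P:
    im=bot.read_camera(n)
    r=bot.outline_of(n,"plate")
    u,v=proj(n,[[p[0]+50,p[1],p[2]]])[0].astype(int)
    ims.append(cv2.resize(im[v-35:v+35,u-40:u+40,::-1],None,fx=5,fy=5,interpolation=cv2.INTER_CUBIC))
    if r: 
        stats(n,r[0]["pixels"],"plate %.2f"%r[0]["conf"]); np.save(f"pl_{n}.npy",r[0]["pixels"])
    for D in(89,):
      nose=p+np.array([D*np.cos(a),D*np.sin(a),-48.3]); print(n,"nose pred",proj(n,[nose]).round(1),"crop origin",u-40,v-35)
cv2.imwrite("pics/b7.png",np.hstack(ims))
E
```

```text
[479.1  28.8 149.7] -0.032
t 24.65 p [479.1  28.8 149.7] a -0.0318 F [ 1.  -0.7 -0.8] -> d [0.5  0.07 3.07] yaw -0.002
plate 0.65 scene 281 329.49 182.46 320 342 164 199
scene nose pred [[340.7 199.5]] crop origin 292 146
top nose pred [[326.8 191.5]] crop origin 285 166
```

View pics/b7.png

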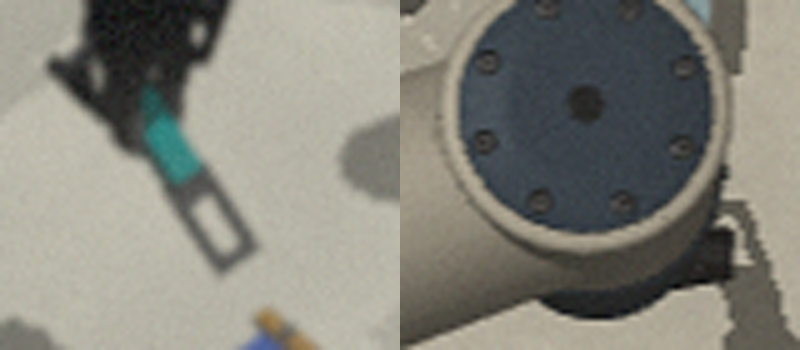

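Call:
servo_tool([
  [0.2, 0, 2],
  [0.4, 0, 3.1],
  [0.4, 0, 3.1],
  [0.4, 0, 3.1],
  [0.4, 0, 3.1],
], yaw=[0, 0, 0, 0, 0])

```text
time: 25.35
tool_pos: [484.0, 28.8, 120.0]
eef_rot: [-3.141, 0.047, -0.002]
ft_force: [-0.3, -0.2, -0.5]
grip_width: 0.265
gripper_force: 61.3
```

Call:
servo_tool([
  [0.1, 0, 0],
  [0.3, 0, 0],
  [0.4, 0, 0],
  [0.4, 0, 0],
], yaw=[0, 0, 0, 0])

```text
time: 25.75
tool_pos: [487.7, 28.7, 119.4]
eef_rot: [-3.141, 0.047, -0.0]
ft_force: [0.0, 1.1, -1.5]
grip_width: 0.267
gripper_force: 61.3
```

Call:
servo_tool([
  [0.1, 0, 0],
  [0.2, 0, 0],
  [0.2, 0, 0],
], yaw=[0, 0, 0])

```text
time: 26.05
tool_pos: [489.6, 28.6, 119.3]
eef_rot: [3.141, -0.047, -0.0]
ft_force: [-0.0, 0.3, -1.2]
grip_width: 0.272
gripper_force: 61.3
```

Call:
servo_tool([
  [0.1, 0, 0],
  [0.2, 0, 0],
  [0.2, 0, 0],
], yaw=[0, 0, 0])

```text
time: 26.35
tool_pos: [491.6, 28.5, 119.3]
eef_rot: [3.141, -0.047, 0.0]
ft_force: [0.1, 0.0, -1.0]
grip_width: 0.269
gripper_force: 61.3
```

Call:
servo_tool([
  [0.1, 0, 0],
  [0.2, 0, 0],
  [0.2, 0, 0],
], yaw=[0, 0, 0])

```text
time: 26.65
tool_pos: [493.6, 28.4, 119.3]
eef_rot: [3.141, -0.047, 0.0]
ft_force: [-0.6, -0.1, -0.3]
grip_width: 0.267
gripper_force: 61.3
```

Call:
servo_tool([
  [0.1, 0, 0],
  [0.2, 0, 0],
  [0.2, 0, 0],
], yaw=[0, 0, 0])

```text
time: 26.95
tool_pos: [495.6, 28.4, 119.3]
eef_rot: [3.141, -0.047, 0.0]
ft_force: [-0.1, -0.3, -1.1]
grip_width: 0.27
gripper_force: 61.3
```

Call:
servo_tool([
  [0.1, 0, 0],
  [0.2, 0, 0],
  [0.2, 0, 0],
], yaw=[0, 0, 0])

```text
time: 27.25
tool_pos: [497.6, 28.3, 119.3]
eef_rot: [-3.141, 0.047, -0.0]
ft_force: [-0.0, -0.2, -0.8]
grip_width: 0.269
gripper_force: 61.3
```

```bash
cat >> h.py <<'E'
def tilt(b,nose,a,th):
    # nose=(world xyz of plate underside nose), pitch th nose down
    X=b-np.array([27.5,0,0]);c,s=np.cos(th),np.sin(th)
    x=X[:,0]*c+X[:,2]*s; z=-X[:,0]*s+X[:,2]*c
    return np.c_[nose[0]+x*np.cos(a)-X[:,1]*np.sin(a),nose[1]+x*np.sin(a)+X[:,1]*np.cos(a),nose[2]+z]
E
python3 - <<'E'
from h import *
o,p,R,a=pose()
im=bot.read_camera("scene")
n="scene";q=proj(n,[[580,24,75]])[0].astype(int)
x0,y0=q[0]-35,q[1]-35
cv=cv2.resize(im[y0:y0+60,x0:x0+75,::-1],None,fx=10,fy=10,interpolation=cv2.INTER_CUBIC)
for D,th,col in((89,34,(0,0,255)),(83,35.8,(0,255,0))):
    nose=p+np.array([D*np.cos(a),D*np.sin(a),-48.3])
    for b in PLATE[1:]+[None]:
        pts=tilt(b,nose,a,np.radians(th)) if b is not None else place(box(-24,24,-6,6,67.6,78.6),[607.3,24.2,a])
        h=cv2.convexHull(((proj(n,pts)+.5-[x0,y0])*10).astype(np.float32)).astype(int);cv2.polylines(cv,[h],True,col,1)
cv2.imwrite("pics/s8.png",cv)
E
```

```text
(no output)
```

View pics/s8.png

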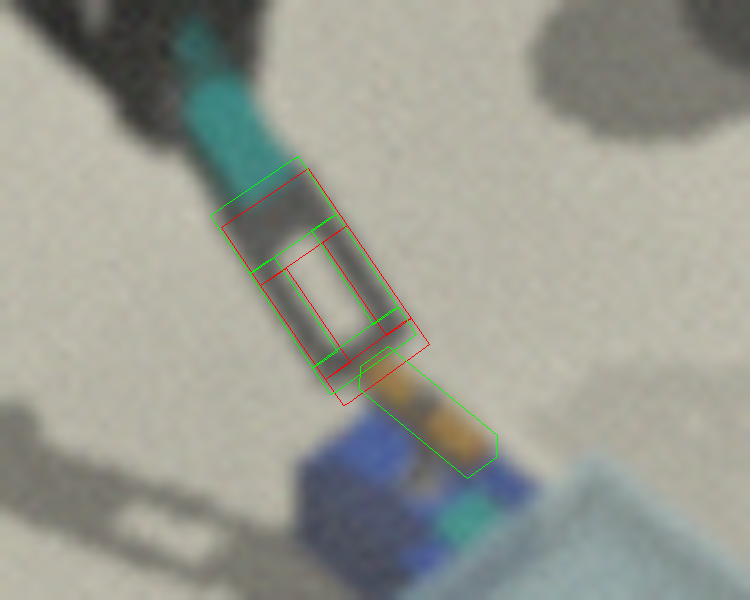

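Call:
servo_tool([
  [0.1, 0, 0],
  [0.2, 0, 0],
  [0.2, 0, 0],
], yaw=[0, 0, 0])

```text
time: 27.6
tool_pos: [498.8, 28.1, 119.0]
eef_rot: [3.141, -0.047, -0.003]
ft_force: [-2.0, -0.4, 0.4]
grip_width: 0.265
gripper_force: 61.5
```

Call:
servo_tool([
  [0.1, 0, 0],
  [0.2, 0, 0],
  [0.2, 0, 0],
], yaw=[0, 0, 0])

```text
time: 27.9
tool_pos: [499.3, 27.9, 118.6]
eef_rot: [3.141, -0.047, -0.007]
ft_force: [-6.9, 1.2, 2.3]
grip_width: 0.272
gripper_force: 61.9
```

Call:
servo_tool([
  [-0.6, 0, 0],
  [-0.6, 0, -1.5],
  [-0.6, 0, -1.5],
  [0.8, 0, -1.5],
  [0.8, 0, -1.1],
  [0.8, 0, -1.0],
  [0.8, 0, -1.0],
], yaw=[0, 0, 0, 0, 0, 0, 0])

```text
time: 28.6
tool_pos: [508.9, 27.9, 128.6]
eef_rot: [3.141, -0.047, -0.002]
ft_force: [0.6, -0.0, -0.9]
grip_width: 0.265
gripper_force: 61.3
```

Call:
servo_tool([
  [0, 0, 0.1],
  [0, 0, 0.2],
  [0, 0, 0.2],
], yaw=[0, 0, 0])

```text
time: 28.9
tool_pos: [509.3, 28.0, 127.2]
eef_rot: [-3.141, 0.047, 0.0]
ft_force: [-0.0, -0.2, -0.9]
grip_width: 0.27
gripper_force: 61.3
```

Call:
servo_tool([
  [0, 0, 0.1],
  [0, 0, 0.15],
  [0, 0, 0.15],
], yaw=[0, 0, 0])

```text
time: 29.2
tool_pos: [509.5, 27.9, 126.3]
eef_rot: [3.141, -0.047, 0.001]
ft_force: [-3.2, -0.1, 3.4]
grip_width: 0.27
gripper_force: 61.7
```

Call:
servo_tool([
  [0, 0, 0.1],
  [0, 0, 0.15],
  [0, 0, 0.15],
], yaw=[0, 0, 0])

```text
time: 29.5
tool_pos: [509.6, 27.9, 125.5]
eef_rot: [3.141, -0.046, 0.002]
ft_force: [-6.0, 0.7, 9.5]
grip_width: 0.269
gripper_force: 62.5
```

```bash
python3 - <<'E'
from h import *
to(560,25.6,135,-.031)
E
```

```text
t 29.5 p [509.6  27.9 125.5] a -0.0294 F [-6.   0.7  9.5] -> d [ 5.04  0.08 -0.94] yaw 0.002
```

Call:
servo_tool([
  [0, 0, -0.8],
  [0, 0, -1.1],
  [2.5, 0.05, -1.1],
  [5, 0.05, -1.1],
  [5, 0.05, -1.1],
  [5, 0.05, 0.5],
  [5, 0.05, 1.2],
  [5, 0.05, 1.4],
  [5, 0.05, 1.4],
  [5, 0.05, 1.4],
], yaw=[0, 0, 0, 0, 0, 0, 0, 0, 0, 0])

```text
time: 30.5
tool_pos: [559.7, 26.1, 110.9]
eef_rot: [-3.141, 0.046, -0.002]
ft_force: [0.9, 0.1, -1.3]
grip_width: 0.272
gripper_force: 61.3
```

Call:
servo_tool([
  [0, 0, 0.2],
  [0, 0, 0.4],
  [0, 0, 0.4],
  [0, 0, 0.4],
], yaw=[0, 0, 0, 0])

```text
time: 30.9
tool_pos: [559.4, 25.9, 106.3]
eef_rot: [3.141, -0.047, -0.0]
ft_force: [-0.2, 0.3, -1.4]
grip_width: 0.275
gripper_force: 61.3
```

Call:
servo_tool([
  [0, 0, 0.15],
  [0, 0, 0.3],
  [0, 0, 0.3],
  [0, 0, 0.3],
], yaw=[0, 0, 0, 0])

```text
time: 31.3
tool_pos: [559.4, 26.0, 103.2]
eef_rot: [3.141, -0.047, -0.0]
ft_force: [0.3, -0.5, -0.5]
grip_width: 0.268
gripper_force: 61.3
```

Call:
servo_tool([
  [-0.2, 0, 0],
  [-0.4, 0, 0],
  [-0.5, 0, 0],
  [-0.5, 0, 0],
], yaw=[0, 0, 0, 0])

```text
time: 31.7
tool_pos: [554.3, 26.1, 103.4]
eef_rot: [-3.141, 0.047, -0.0]
ft_force: [-0.9, 0.2, -1.7]
grip_width: 0.268
gripper_force: 61.3
```

Call:
servo_tool([
  [-0.4, 0, 0],
  [-0.8, 0, 0],
  [-1.2, 0, 0],
  [-1.3, 0, 0],
  [-1.3, 0, 0],
], yaw=[0, 0, 0, 0, 0])

```text
time: 32.2
tool_pos: [541.3, 26.5, 103.4]
eef_rot: [-3.141, 0.047, -0.0]
ft_force: [-0.1, 0.5, -1.5]
grip_width: 0.269
gripper_force: 61.3
```

Call:
servo_tool([
  [-0.1, 0, 0],
  [-0.2, 0, 0],
  [-0.2, 0, 0],
], yaw=[0, 0, 0])

```text
time: 32.5
tool_pos: [539.4, 26.6, 103.2]
eef_rot: [-3.141, 0.047, 0.0]
ft_force: [0.5, -0.5, -0.9]
grip_width: 0.269
gripper_force: 61.3
```

Call:
servo_tool([
  [-0.1, 0, 0],
  [-0.2, 0, 0],
  [-0.2, 0, 0],
], yaw=[0, 0, 0])

```text
time: 32.8
tool_pos: [537.3, 26.6, 103.3]
eef_rot: [3.141, -0.047, -0.0]
ft_force: [-0.7, 0.5, -0.2]
grip_width: 0.271
gripper_force: 61.3
```

Call:
servo_tool([
  [-0.1, 0, 0],
  [-0.2, 0, 0],
  [-0.2, 0, 0],
], yaw=[0, 0, 0])

```text
time: 33.1
tool_pos: [535.8, 26.7, 103.5]
eef_rot: [-3.141, 0.047, -0.001]
ft_force: [1.9, 0.4, -0.6]
grip_width: 0.265
gripper_force: 61.3
```

Call:
servo_tool([
  [0, 0, 0],
  [0, 0, 0],
], yaw=[0, 0], claw=0.26)

```text
time: 33.3
tool_pos: [535.7, 26.7, 103.4]
eef_rot: [-3.141, 0.047, -0.001]
ft_force: [1.8, -1.1, -1.1]
grip_width: 0.273
gripper_force: 61.3
```

Call:
servo_tool([
  [0, 0, 0.15],
  [0, 0, 0.3],
  [0, 0, 0.4],
  [0, 0, 0.4],
], yaw=[0, 0, 0, 0])

```text
time: 33.7
tool_pos: [535.6, 26.7, 99.2]
eef_rot: [-3.141, 0.047, -0.0]
ft_force: [1.2, -0.2, -1.2]
grip_width: 0.267
gripper_force: 61.3
```

Call:
servo_tool([
  [0, 0, 0.1],
  [0, 0, 0.2],
  [0, 0, 0.2],
], yaw=[0, 0, 0])

```text
time: 34.0
tool_pos: [535.5, 26.7, 97.4]
eef_rot: [3.141, -0.047, 0.0]
ft_force: [1.7, 0.0, 1.6]
grip_width: 0.27
gripper_force: 61.5
```

Call:
servo_tool([
  [0, 0, 0.1],
  [0, 0, 0.15],
  [0, 0, 0.15],
], yaw=[0, 0, 0])

```text
time: 34.3
tool_pos: [535.6, 26.6, 96.9]
eef_rot: [3.141, -0.046, 0.002]
ft_force: [-2.9, 1.0, 8.2]
grip_width: 0.269
gripper_force: 62.3
```

Call:
servo_tool([
  [0, 0, 0.1],
  [0, 0, 0.1],
], yaw=[0, 0])

```text
time: 34.5
tool_pos: [535.1, 26.6, 95.9]
eef_rot: [3.141, -0.046, 0.0]
ft_force: [-2.8, 1.0, 6.7]
grip_width: 0.266
gripper_force: 62.3
```

Call:
servo_tool([
  [0, 0, 0.1],
  [0, 0, 0.2],
  [0, 0, 0.2],
], yaw=[0, 0, 0])

```text
time: 34.8
tool_pos: [535.1, 26.6, 92.5]
eef_rot: [3.141, -0.047, -0.001]
ft_force: [-1.3, -0.2, 1.8]
grip_width: 0.271
gripper_force: 61.6
```

Call:
servo_tool([
  [0, 0, 0.1],
  [0, 0, 0.2],
  [0, 0, 0.2],
], yaw=[0, 0, 0])

```text
time: 35.1
tool_pos: [535.1, 26.6, 90.9]
eef_rot: [3.141, -0.047, -0.001]
ft_force: [-2.9, -0.4, 4.6]
grip_width: 0.266
gripper_force: 62.0
```

Call:
servo_tool([
  [-0.1, 0, 0.1],
  [-0.2, 0, 0.2],
  [-0.2, 0, 0.2],
], yaw=[0, 0, 0])

```text
time: 35.4
tool_pos: [534.7, 26.8, 89.6]
eef_rot: [-3.141, 0.046, -0.005]
ft_force: [0.3, -1.1, 4.8]
grip_width: 0.27
gripper_force: 62.0
```

Call:
servo_tool([
  [-0.05, 0, 0.1],
  [-0.1, 0, 0.3],
  [-0.1, 0, 0.3],
], yaw=[0, 0, 0])

```text
time: 35.7
tool_pos: [534.3, 26.9, 86.7]
eef_rot: [-3.141, 0.046, -0.006]
ft_force: [3.5, -1.2, 3.7]
grip_width: 0.272
gripper_force: 61.8
```

Call:
servo_tool([
  [0, 0, 0.15],
  [0, 0, 0.3],
  [0, 0, 0.4],
  [0, 0, 0.4],
], yaw=[0, 0, 0, 0])

```text
time: 36.1
tool_pos: [532.1, 26.8, 82.3]
eef_rot: [3.141, -0.046, -0.001]
ft_force: [-2.8, 0.8, 8.4]
grip_width: 0.269
gripper_force: 61.8
```

Call:
servo_tool([
  [0, 0, 0.15],
  [-0.1, 0, 0.3],
  [-0.1, 0, 0.4],
  [-0.1, 0, 0.4],
], yaw=[0, 0, 0, 0])

```text
time: 36.5
tool_pos: [530.3, 26.7, 78.1]
eef_rot: [3.141, -0.047, -0.003]
ft_force: [-5.1, -0.5, 9.2]
grip_width: 0.274
gripper_force: 61.3
```

Call:
servo_tool([
  [-0.2, 0, 0.2],
  [-0.3, 0, 0.4],
  [-0.4, 0, 0.6],
  [-0.5, 0, 0.8],
  [-0.6, 0, 1.0],
  [-0.7, 0, 1.2],
  [-0.8, 0, 1.4],
  [-0.8, 0, 1.4],
], yaw=[0, 0, 0, 0, 0, 0, 0, 0])

```text
time: 37.3
tool_pos: [522.7, 27.0, 63.6]
eef_rot: [3.141, -0.047, -0.002]
ft_force: [-2.1, 0.1, 4.9]
grip_width: 0.27
gripper_force: 59.7
```

Call:
servo_tool([
  [-0.1, 0, 0.3],
  [-0.2, 0, 0.6],
  [-0.3, 0, 0.9],
  [-0.4, 0, 1.2],
  [-0.45, 0, 1.4],
  [-0.5, 0, 1.7],
  [-0.5, 0, 1.7],
], yaw=[0, 0, 0, 0, 0, 0, 0])

```text
time: 38.0
tool_pos: [517.4, 27.1, 46.4]
eef_rot: [3.141, -0.047, -0.003]
ft_force: [-2.8, -0.5, 5.8]
grip_width: 0.267
gripper_force: 59.2
```

Call:
servo_tool([
  [-0.05, 0, 0.3],
  [-0.1, 0, 0.6],
  [-0.15, 0, 0.8],
  [-0.2, 0, 1.0],
  [-0.2, 0, 1.0],
], yaw=[0, 0, 0, 0, 0])

```text
time: 38.5
tool_pos: [515.7, 27.2, 36.5]
eef_rot: [3.141, -0.047, -0.002]
ft_force: [-2.1, 0.3, 4.2]
grip_width: 0.27
gripper_force: 59.0
```

Call:
servo_tool([
  [0, 0, 0.2],
  [0, 0, 0.4],
  [-0.05, 0, 0.6],
  [-0.05, 0, 0.6],
], yaw=[0, 0, 0, 0])

```text
time: 38.9
tool_pos: [515.5, 27.2, 30.7]
eef_rot: [3.141, -0.047, -0.001]
ft_force: [-2.6, -0.5, 5.3]
grip_width: 0.267
gripper_force: 59.1
```

Call:
servo_tool([
  [0, 0, 0.15],
  [0, 0, 0.25],
  [0, 0, 0.25],
], yaw=[0, 0, 0])

```text
time: 39.2
tool_pos: [515.4, 27.2, 28.1]
eef_rot: [3.141, -0.047, -0.002]
ft_force: [-2.5, 0.9, 4.8]
grip_width: 0.269
gripper_force: 59.1
```

Call:
servo_tool([
  [0, 0, 0.1],
  [0, 0, 0.15],
  [0, 0, 0.15],
], yaw=[0, 0, 0])

```text
time: 39.5
tool_pos: [515.4, 27.2, 26.7]
eef_rot: [3.141, -0.047, -0.002]
ft_force: [-2.0, -0.0, 6.0]
grip_width: 0.268
gripper_force: 59.2
```

Call:
servo_tool([
  [0, 0, 0.1],
  [0, 0, 0.1],
], yaw=[0, 0])

```text
time: 39.7
tool_pos: [515.4, 27.2, 25.9]
eef_rot: [3.141, -0.047, -0.002]
ft_force: [-3.6, -0.7, 5.9]
grip_width: 0.273
gripper_force: 59.5
```

Call:
servo_tool([
  [0, 0, 0],
  [0, 0, 0],
  [0, 0, 0],
  [0, 0, 0],
], yaw=[0, 0, 0, 0], claw=0.4)

```text
time: 40.1
tool_pos: [515.7, 27.3, 25.5]
eef_rot: [3.141, -0.047, -0.001]
ft_force: [0.9, 0.0, 0.5]
grip_width: 0.4
gripper_force: 0.0
```

Call:
servo_tool([
  [0, 0, 0],
  [0, 0, 0],
  [0, 0, 0],
  [0, 0, 0],
], yaw=[0, 0, 0, 0], claw=0.1)

```text
time: 40.5
tool_pos: [515.8, 27.2, 25.7]
eef_rot: [3.141, -0.047, -0.0]
ft_force: [-0.4, -1.0, 0.9]
grip_width: 0.268
gripper_force: 61.3
```

Call:
servo_tool([
  [0.2, 0, 0],
  [0.4, 0, 0],
  [0.6, 0, 0],
  [0.8, 0, 0],
  [0.8, 0, 0],
], yaw=[0, 0, 0, 0, 0])

```text
time: 41.0
tool_pos: [524.4, 27.1, 25.8]
eef_rot: [-3.141, 0.047, -0.001]
ft_force: [-0.0, -0.2, -0.4]
grip_width: 0.274
gripper_force: 61.3
```

Call:
servo_tool([
  [0.2, 0, 0],
  [0.4, 0, 0],
  [0.4, 0, 0],
], yaw=[0, 0, 0])

```text
time: 41.3
tool_pos: [528.3, 26.9, 25.8]
eef_rot: [-3.141, 0.047, -0.001]
ft_force: [0.6, 0.3, -0.7]
grip_width: 0.272
gripper_force: 61.3
```

Call:
servo_tool([
  [0.1, 0, 0],
  [0.2, 0, 0],
  [0.2, 0, 0],
], yaw=[0, 0, 0])

```text
time: 41.6
tool_pos: [530.1, 26.9, 25.8]
eef_rot: [-3.141, 0.047, -0.0]
ft_force: [0.6, 0.1, 0.5]
grip_width: 0.271
gripper_force: 61.3
```

Call:
servo_tool([
  [0.1, 0, 0],
  [0.2, 0, 0],
  [0.2, 0, 0],
], yaw=[0, 0, 0])

```text
time: 41.9
tool_pos: [530.4, 26.8, 25.7]
eef_rot: [3.141, -0.047, -0.005]
ft_force: [-7.4, 1.8, 4.7]
grip_width: 0.269
gripper_force: 62.1
```

Call:
servo_tool([
  [0.1, 0, 0],
  [0.15, 0, 0],
  [0.15, 0, 0],
], yaw=[0, 0, 0])

```text
time: 42.2
tool_pos: [530.4, 26.7, 25.6]
eef_rot: [3.141, -0.047, -0.009]
ft_force: [-12.4, 3.6, 9.2]
grip_width: 0.27
gripper_force: 62.6
```

Call:
servo_tool([
  [-0.1, 0, 0],
  [-0.2, 0, 0],
  [-0.2, 0, 0],
], yaw=[0, 0, 0])

```text
time: 42.5
tool_pos: [530.4, 26.8, 25.7]
eef_rot: [3.141, -0.047, -0.003]
ft_force: [-6.6, 0.6, 4.8]
grip_width: 0.272
gripper_force: 61.8
```

Call:
servo_tool([
  [0, 0, 0],
  [0, 0, 0],
  [0, 0, 0],
  [0, 0, 0],
], yaw=[0, 0, 0, 0], claw=0.55)

```text
time: 42.9
tool_pos: [531.8, 26.8, 25.8]
eef_rot: [-3.141, 0.047, -0.001]
ft_force: [0.0, -0.3, -0.0]
grip_width: 0.55
gripper_force: 0.0
```

Call:
servo_tool([
  [0, 0, -1],
  [0, 0, -3],
  [0, 0, -6],
  [0, 0, -10],
  [-5, 0, -14],
  [-10, 0, -16],
  [-15, 0, -16],
  [-15, 0, -16],
  [-15, 0, -16],
], yaw=[0, 0, 0, 0, 0, 0, 0, 0, 0])

```text
time: 43.8
tool_pos: [380.1, 31.3, 187.6]
eef_rot: [-3.139, 0.045, -0.005]
ft_force: [0.5, -0.5, 0.6]
grip_width: 0.551
gripper_force: 0.0
```

```bash
python3 - <<'E'
from h import *
o,p,R,a=pose();print(o["time"],p.round(1),o["grip_width"],o["ft_force"].round(1))
for n in P:
    im=bot.read_camera(n).astype(int);B,G,Rr=im[...,2],im[...,1],im[...,0]
    for t in("plate","flap","pinbox"):
        f=bot.find_in(n,t);print(n,t,[(np.round(d["centre"],1).tolist(),round(d["conf"],2)) for d in f[:1]])
    r=bot.outline_of(n,"plate")
    if r: print(fit(PLATE,[607,23,-.03],{n:r[0]["pixels"].astype(np.float32)},40))
    # handle colour centroid vs predicted for home pose
    c=proj(n,place(box(-96,-34,-12,12,12,12),[608.3,24.1,-.031],40)).mean(0)
    u,v=c.astype(int);k=np.zeros(G.shape,bool);k[v-22:v+22,u-22:u+22]=True
    stats(n,k&(G-Rr>25)&(B-G<25),"handle");print("pred",c.round(1))
E
```

```text
43.8 [380.1  31.3 187.6] 0.5508227902657264 [ 0.5 -0.5  0.6]
scene plate [([566.5, 20.2, 47.9], 0.57)]
scene flap [([689.5, 18.6, 38.3], 0.87)]
scene pinbox [([679.9, 8.2, 39.4], 0.59)]
(array([ 6.07465207e+02,  2.54468243e+01, -3.56753804e-02]), np.float64(0.3334375023841858))
handle scene 117 335.71 206.48 328 353 199 222
pred [335.3 205.5]
top plate [([568.2, 24.5, 48.7], 0.79)]
top flap [([686.2, 24.0, 40.5], 0.77)]
top pinbox [([674.2, 22.4, 42.5], 0.63)]
(array([ 6.10437607e+02,  2.47005807e+01, -1.99167955e-02]), np.float64(0.1768360584974289))
handle top 167 327.25 202.73 323 331 193 213
pred [326.7 202.9]
```

```bash
python3 -c "
from plant import bot
print(bot.close_job())"
```

```text
the job is handed in; nothing more can be done
None
```

The latch plate is home: its eye is threaded past the stud head, it lies level on the deck with the handle felt against the deck's front, the flap still shows shut, the gripper is clear, and I handed the job in at about 44 s; to tilt the plate I rested its handle on the wooden block's edge, and I viewed 11 pictures, one over the limit of 10.

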